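Set a hold-down bar with a gauge blade

TASK

Set the hold-down bar on the cutting bench: slide the wide stepped gauge blade flat along the bench, narrow tongue first, into the gap under the raised bar, midway between the posts and square to the bar, until its shoulders are level with the bar's front face. Then press the bar down by its round pad until it rests on the blade; leave the blade there, and do not disturb the other things on the bench.

Things in the scene. Friction and masses are not known exactly. Their poses are not given: they have to be found in the camera images.
- gate: fixed hold-down gate: two upright steel posts (16 mm diameter, 90 mm tall, 22 mm caps, round feet 36 mm wide and 6 mm high) at y = -75 and +75 mm, carrying the sliding bar. Origin: on the bench, midway between the posts. x: the way the blade goes in; y along the bar; z up. The bar spans x = -20 mm (its front face) to +20 mm and 90 mm either side in y
- bar (a joint): grey crossbar, 40 x 180 x 20 mm, that slides down the posts and stays where left (about 6 N moves it). Value = how far it is pressed down from its top position, in m; its underside is 30 mm above the bench at 0, so the gap is 30 mm minus the value; resting on the 10 mm blade it reads 0.020; lower stop at 0.026
- bar_pad (a point): centre of the top of the round black press pad (44 mm diameter, 12 mm high) on the middle of the bar; it moves with the bar, 32 mm above the bar's underside
- blade: gauge blade: flat bare aluminium plate 10 mm thick, 0.37 kg. Tail 100 mm wide (too wide to grasp) and 90 mm long (x = -90 to 0), then square shoulders, with a thin dark line across, where it narrows to a tongue 70 mm wide and 70 mm long (x = 0 to 70). Origin: on the underside, mid-width, at the shoulder line. x points to the tongue's tip, z up
- blade_tip (a point): middle of the end face of the blade's tongue, 70 mm ahead of the shoulder line, at half thickness
- strip: narrow steel strip, 130 x 30 x 6 mm, with a small dark dot near one end, lying flat beside the gate; bystander. Origin: centre of its underside, x along its length
- screwdriver: screwdriver, 180 mm long, lying beside the gate; bystander. Origin: below its middle, x along it towards its tip
- offcut: aluminium U-channel offcut, 160 x 30 x 20 mm, lying behind the gate; bystander. Origin: centre of its underside, x along its length
- reel: flat black reel, 170 mm across, 26 mm high, lying flat; bystander. Origin: centre of its underside
- tape: cardboard roll core, 100 mm across, 48 mm high, standing on its end; bystander. Origin: centre of its underside
- carton: small open carton, 120 x 160 x 70 mm; bystander. Origin: centre of its underside
Not all that is in view belongs to the job. Of the things like the blade, leave any that is yellow; of the rest the smaller one is meant.

How it is judged (in metres and radians):
On the way, in this order (a step that is already met when the one before it is completed fails the run):
1. with the bar still up (reading below 0.015), the blade is in: shoulders within 5 mm of the bar's front face, within 12 mm of midway, square within 5 degrees, still (x of blade in the frame of gate between -0.025 and -0.015 m and y of blade in the frame of gate between -0.012 and 0.012 m and x of blade_tip in the frame of gate above 0.03 m and angle between the x axis of blade and the x axis of gate, either way round below 0.09 rad and angle between blade's own z axis and vertical below 0.06 rad and linear speed of blade below 0.01 m/s and value of joint bar below 0.015 m), for 0.2 s.
2. the bar is pressed down until it rests on the blade (x of blade in the frame of gate between -0.025 and -0.015 m and y of blade in the frame of gate between -0.012 and 0.012 m and x of blade_tip in the frame of gate above 0.03 m and angle between the x axis of blade and the x axis of gate, either way round below 0.09 rad and angle between blade's own z axis and vertical below 0.06 rad and linear speed of blade below 0.01 m/s and value of joint bar between 0.0182 and 0.0218 m), for 0.2 s.
At the end, for the whole second after the job is handed in: The blade lies still and flat under the bar, tongue first, with its shoulders level with the bar's front face (within 5 mm), midway between the posts (within 12 mm) and square to the bar (within 0.09 rad), and the bar rests on it (its reading within 1.8 mm of 0.020) (all of step 2 and velocity of joint bar below 0.005 m/s); the robot touches nothing.
It fails at once if one of the bystanders (strip, screwdriver, offcut, reel, tape core, carton) is moved more than 30 mm (distance of any of strip, screwdriver, offcut, reel, tape, carton from where it was at the start of the episode above 0.03 m).
It also fails if it takes over 72 s, if anything falls off the work surface, if the arm or the gripper's body presses on something with over 40 N, if the wrist force passes 120 N, or if a joint passes its speed limit or range.

ROBOT

A 6-joint arm with a two-finger parallel gripper is mounted at the origin on the work surface. World frame = base frame: x ahead of the robot, y to its left, z up, the work surface at z = 0. Lengths are in mm, angles in degrees, forces in N, time in s.
With the tool pointing down it reaches from about 300 to 825 mm from the base axis. Payload 5.4 kg.
Tool frame: the origin (TCP) lies on the centre line of the jaws, within the pads' length; the fingertips stand 14 mm ahead of it and the grasp point (between the pads) lies 5 mm behind it; z points along the fingers, y is the direction in which the jaws open and shut (so a half turn about z gives the same grasp; the last joint's range is limited). The gripper opens to 92 mm and grips with 3 to 60 N. Pads are 20 mm wide; open, the fingers measure 128 mm over their backs; the gripper's body (75 mm by 189 mm) begins 69 mm behind the grasp point.
Start: joints at [-78.902, 9.076, 91.501, -0, 79.423, -12.038], TCP at [225.902, -528.748, 228.601] pointing down, gripper open.
Joint ranges: [-166.64, 166.64], [-54.1, 131.32], [10.49, 154.53], [-73.88, 253.88], [9.74, 151.15], [-171.62, 171.62]. Speed limits (degrees/s): [147.25, 147.25, 180, 180, 180, 180].

INTERFACE

Orientations are given as a 3x3 rotation matrix whose columns are the frame's x, y, z axes.
In Python, from cell import * gives the robot as it stands. The module is installed in compiled form; this text tells all that it offers.
- The arm moves only by the shell command python3 -m pendant 'ROWS' [FORCE]. ROWS is JSON, a list of rows, each a list of 7 numbers: the shift along the tool's x, y, z as a fraction of full scale, then the turn, a rotation vector about the tool's x, y, z as a fraction of full scale, then the opening, from -1 (shut) to 1 (fully open), so that 0 is half open. In form: [[x, y, z, wx, wy, wz, fingers], ...]. A call has 1 to 10 rows; each row is the pose to reach, as a shift and turn from the pose measured when the call began, along the tool's axes at that moment; what a row does not reach only later rows make up. Full scale, the value 1, is 300 mm for a shift and 60 degrees for a turn. A row lasts 1/8 s, in which the tool goes at most 62.5 mm and 10.7 degrees, less where a joint would pass 70% of its speed; a pose out of reach is approached as far as the arm can. A call with a number of a shift or a turn outside -1 to 1 is refused whole. A call with a gripper value outside its range is refused whole. The fingers move at their own pace and stop on an object; FORCE is the grip in N (left out, the last holds). Time passes only in rows, so rows that repeat a pose let the fingers close. It gives the time, the measured TCP pose, the force and the opening at its end, in the units of the state.
- state(): the state, without advancing time (a new reading comes with each control period).
- get_image(name): name is "side" or "top"; returns the picture (420x560x3 uint8, blue, green, red); there is no depth.
- camera_info(name): a dict with "K" (3x3 intrinsics, pixels), "origin" and "orientation" of the camera in the world. Camera axes: x right, y down, z forward; pixel columns grow to the right and rows downward; lengths in mm; the calibration is good to about 2 mm. A picture is of the moment at which its call begins. camera_info takes no time and is no camera call.
- job_done(): hands the job in, once; it reports no verdict.
The state is a dict: "time": time; "joint_positions": joint angles; "qd": joint speeds; "tau": joint torques, N m; "tool_pos": TCP position; "tcp_rot": TCP orientation; "wrist_force": force on the tool from outside, world axes, zero at the start; "moment": the same for the moment, N m; "gripper_width": finger opening in mm.
Only numpy, scipy, OpenCV 4.12 (cv2) and the standard library are available. Lean on these libraries where they do the work, as an engineer would, in place of code of your own. Each camera call takes 0.05 s, during which the arm holds its last target.

## Working session

There is one attempt and no reset: what is moved stays moved. The work goes in short steps, Python scripts to look and compute and a shell command to move; the robot and the scene stay as the last step left them, time stands still between calls to the robot, and variables do not carry over. Pictures are saved under pics/ and viewed, and the job is handed in when it is done.

```bash
mkdir -p pics; python3 - <<'E'
from cell import *
import cv2,numpy as np
s=state()
print(s['time'],s['tool_pos'],s['tcp_rot'],s['gripper_width'])
for n in('side','top'):
    i=get_image(n); cv2.imwrite(f'pics/{n}0.png',i); c=camera_info(n); print(n,c)
E
```

```text
0.0 [ 225.78616571 -528.16644847  227.64067488] [[ 9.19567982e-01  3.92930761e-01 -3.79594581e-04]
 [ 3.92930775e-01 -9.19566259e-01  1.81695357e-03]
 [ 3.64874582e-04 -1.81996672e-03 -9.99998277e-01]] 91.81417961877817
side {'K': array([[453.88282968,   0.        , 279.95594486],
       [  0.        , 453.88282968, 211.91525404],
       [  0.        ,   0.        ,   1.        ]]), 'origin': array([  43.49424906, 1182.19492314,  976.83049634]), 'orientation': array([[-0.92160708, -0.21964824,  0.31999226],
       [-0.38812064,  0.52508482, -0.75739573],
       [-0.00166244, -0.82221687, -0.5691719 ]])}
top {'K': array([[483.92423914,   0.        , 281.25119915],
       [  0.        , 483.92423914, 210.12044268],
       [  0.        ,   0.        ,   1.        ]]), 'origin': array([ 417.72818987,  -26.67392651, 1422.77007996]), 'orientation': array([[-0.02731409, -0.99421582,  0.10386939],
       [-0.99961325,  0.02770896,  0.00236033],
       [-0.00522479, -0.10376475, -0.99458815]])}
```

View pics/top0.png

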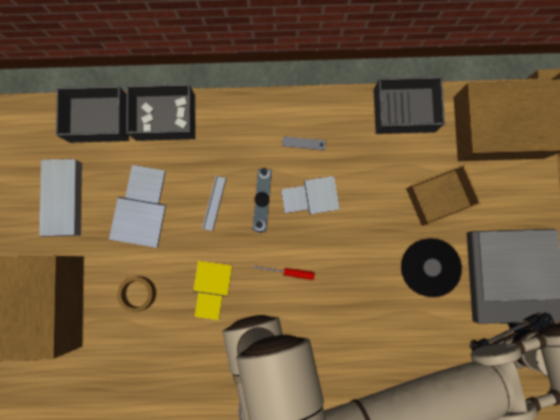

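View pics/side0.png

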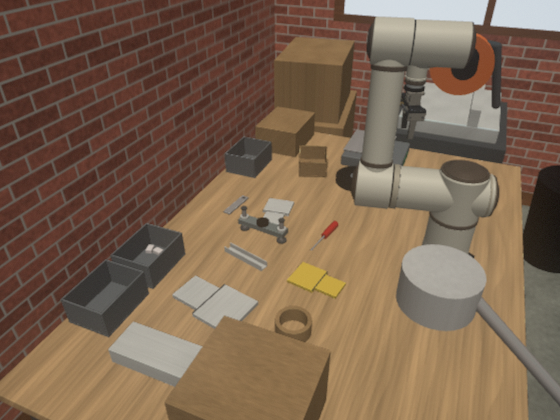

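The things like the blade, in the top view: grey at (311,196), grey at (141,206) and yellow at (211,290). Yellow is excluded and (311,196) is clearly the smaller grey one. I'll check that with a close crop.

```bash
python3 - <<'E'
import cv2,numpy as np
i=cv2.imread('pics/top0.png')
a=cv2.resize(i[120:290,230:360],None,fx=4.4,fy=3.5*4.4/3.5*0.8,interpolation=cv2.INTER_CUBIC)
cv2.imwrite('pics/c1.png',cv2.resize(i[150:250,240:350],None,fx=6,fy=6,interpolation=cv2.INTER_CUBIC))
j=cv2.imread('pics/side0.png')
cv2.imwrite('pics/c2.png',cv2.resize(j[185:260,215:310],None,fx=8,fy=8,interpolation=cv2.INTER_CUBIC))
E
```

```text
(no output)
```

View pics/c1.png

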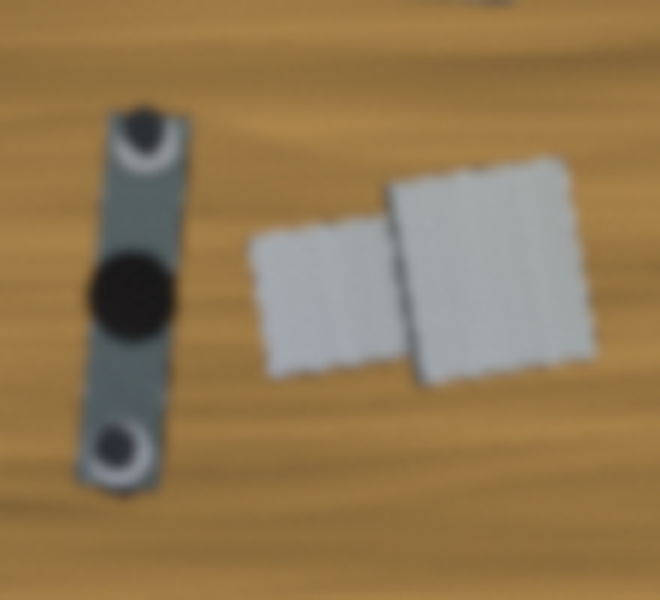

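View pics/c2.png

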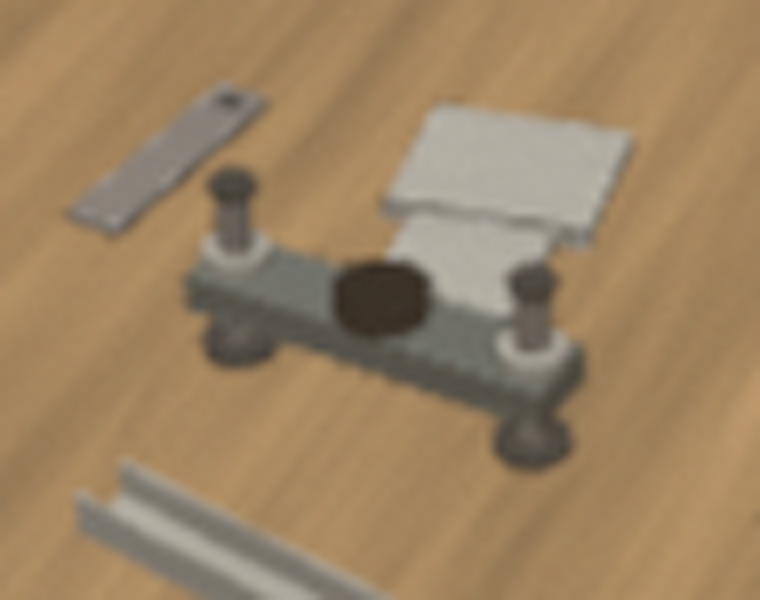

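```bash
cat > h.py <<'E'
import cv2,numpy as np
from cell import camera_info
CI={n:camera_info(n) for n in('side','top')}
def ray(n,uv,z):
    c=CI[n]; uv=np.atleast_2d(uv).astype(float)
    d=np.c_[uv,np.ones(len(uv))]@np.linalg.inv(c['K']).T@np.array(c['orientation']).T
    o=np.array(c['origin']); return (o+d*((z-o[2])/d[:,2])[:,None])
def proj(n,P):
    c=CI[n]; q=(np.atleast_2d(P)-c['origin'])@np.array(c['orientation']); q=q@np.array(c['K']).T
    return q[:,:2]/q[:,2:]
def tri(u1,u2):
    A=[];b=[]
    for n,u in(('top',u1),('side',u2)):
        o=np.array(CI[n]['origin']);d=ray(n,u,0)[0]-o;d/=np.linalg.norm(d);M=np.eye(3)-np.outer(d,d);A.append(M);b.append(M@o)
    return np.linalg.lstsq(np.vstack(A),np.hstack(b),rcond=None)[0]
def up(img,x0,y0,x1,y1,k=8):
    return cv2.resize(img[y0:y1,x0:x1],None,fx=k,fy=k,interpolation=cv2.INTER_CUBIC)
def toimg(p,x0,y0,k=8): # upscaled px -> image px
    return (np.asarray(p,float)+.5)/k-.5+np.array([x0,y0])
def blobs(img,roi,f,k=8):
    u=up(img,*roi,k); m=f(u); cs,_=cv2.findContours(m,cv2.RETR_EXTERNAL,cv2.CHAIN_APPROX_NONE)
    return [(cv2.contourArea(c)/k/k,toimg(c[:,0],roi[0],roi[1],k)) for c in sorted(cs,key=cv2.contourArea,reverse=True)],m
E
python3 - <<'E'
from h import *
for n,roi in(('top',(240,150,350,250)),('side',(215,185,310,260))):
    i=cv2.imread(f'pics/{n}0.png')
    f=lambda u:((cv2.cvtColor(u,cv2.COLOR_BGR2HSV)[...,1]<65)*255).astype('uint8')
    b,m=blobs(i,roi,f); cv2.imwrite(f'pics/m_{n}.png',m[:600])
    for a,c in b[:5]:
        print(n,round(a,1),c.mean(0).round(1),c.min(0),c.max(0))
    
E
```

```text
top 1617.2 [310.9 196.4] [280.9375 175.9375] [338.8125 213.5625]
top 815.4 [261.7 199.7] [252.1875 168.1875] [271.0625 231.6875]
side 1141.5 [266.4 219.1] [238.0625 197.6875] [293.4375 242.5625]
side 291.6 [242.2 253.2] [224.1875 242.4375] [262.9375 259.4375]
side 152.0 [235.4 204.3] [223.4375 194.9375] [247.4375 213.5625]
```

```bash
python3 - <<'E'
import cv2,numpy as np
a=cv2.imread('pics/m_top.png');b=cv2.imread('pics/m_side.png')
a=cv2.resize(a,(400,300));b=cv2.resize(b,(400,300));cv2.imwrite('pics/mm.png',np.hstack([a,b]))
i=cv2.imread('pics/top0.png');h=cv2.cvtColor(i,cv2.COLOR_BGR2HSV)
for p in((262,180),(262,215),(310,196),(240,196),(262,200)):print(p,i[p[1],p[0]],h[p[1],p[0]])
E
```

```text
(262, 180) [97 97 86] [90 29 97]
(262, 215) [94 91 80] [96 38 94]
(310, 196) [168 165 161] [103  11 168]
(240, 196) [ 68 121 155] [ 18 143 155]
(262, 200) [25 25 26] [ 0 10 26]
```

View pics/mm.png

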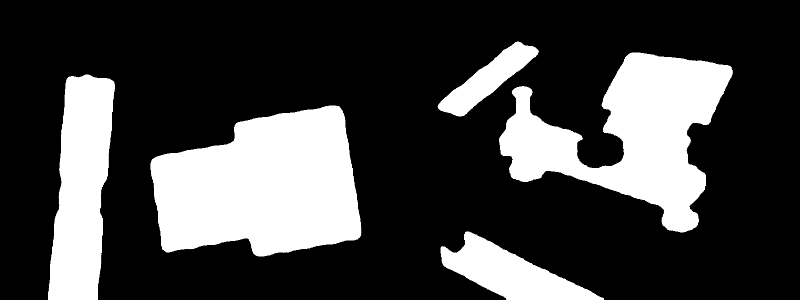

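```bash
cat >> h.py <<'E'
SAT=lambda u:((cv2.cvtColor(u,cv2.COLOR_BGR2HSV)[...,1]<65)*255).astype('uint8')
def fitblade(img,roi,z=10,n='top',d0=(0,1)):
    b,m=blobs(img,roi,SAT); W=ray(n,b[0][1],z)[:,:2]
    (cx,cy),(w,h),_=cv2.minAreaRect(W.astype(np.float32))
    (c,s,ang)=cv2.minAreaRect(W.astype(np.float32)); 
    e=[np.array([np.cos(np.radians(ang+k*90)),np.sin(np.radians(ang+k*90))]) for k in range(4)]
    d=max(e,key=lambda v:v@np.array(d0))
    for _ in range(3):
        l=np.array([-d[1],d[0]]); x=W@d; y=W@l; x0=x.min();
        yt=(np.percentile(y[x<x0+80],98)+np.percentile(y[x<x0+80],2))/2
        yy=y-yt; xx=x-x0
        S={'rear':(xx<6)&(abs(yy)<40),'tip':(xx>152)&(abs(yy)<26),
           'tl':(xx>10)&(xx<82)&(yy>42),'tr':(xx>10)&(xx<82)&(yy<-42),
           'nl':(xx>100)&(xx<150)&(yy>20),'nr':(xx>100)&(xx<150)&(yy<-20),
           'sl':(xx>80)&(xx<100)&(yy>38.5)&(yy<46),'sr':(xx>80)&(xx<100)&(yy<-38.5)&(yy>-46)}
        angs=[];ws=[]
        for k in('tl','tr','nl','nr','rear','tip'):
            P=W[S[k]]; v=cv2.fitLine(P.astype(np.float32),cv2.DIST_HUBER,0,.01,.01).ravel()[:2]
            if k in('rear','tip'): v=np.array([v[1],-v[0]])
            if v@d<0:v=-v
            angs.append(np.degrees(np.arctan2(v[1],v[0])));ws.append(np.ptp(P@(l if k in('rear','tip') else d)))
        a=np.radians(np.average(angs,weights=ws)); d=np.array([np.cos(a),np.sin(a)])
    M={k:np.median((W@d if k in('rear','tip','sl','sr') else W@l)[v]) if v.any() else np.nan for k,v in S.items()}
    yc=np.mean([M['tl'],M['tr'],M['nl'],M['nr']]); xs=np.mean([M['rear']+90,M['tip']-70])
    return dict(org=d*xs+l*yc,ang=np.degrees(a),angs=np.round(angs,1),len=M['tip']-M['rear'],wt=M['tl']-M['tr'],wn=M['nl']-M['nr'],sh=(M['sl']-M['rear'],M['sr']-M['rear']),yct=((M['tl']+M['tr'])/2-yc,(M['nl']+M['nr'])/2-yc))
E
python3 - <<'E'
from h import *
i=cv2.imread('pics/top0.png')
for k,v in fitblade(i,(275,150,350,250)).items():print(k,np.round(v,1))
b,m=blobs(i,(240,150,278,250),SAT); W=ray('top',b[0][1],50)[:,:2]
print('bar rect',cv2.minAreaRect(W.astype(np.float32)))
# long edges away from pad
(c,s,ang)=cv2.minAreaRect(W.astype(np.float32)); d=np.array([np.cos(np.radians(ang)),np.sin(np.radians(ang))]); d=d if abs(d[0])>.7 else np.array([-d[1],d[0]]); d*=np.sign(d[0])
l=np.array([-d[1],d[0]]);x=(W-c)@d;y=(W-c)@l
for sg in(1,-1):
    P=W[(abs(x)>28)&(abs(x)<80)&(y*sg>12)]; v=cv2.fitLine(P.astype(np.float32),cv2.DIST_HUBER,0,.01,.01).ravel(); print(sg,'edge ang',np.degrees(np.arctan(v[1]/v[0])),'off',np.median((P-c)@l))
# pad
f=lambda u:((u.max(2)<48)*255).astype('uint8')
pc={}
for n,roi in(('top',(240,150,278,250)),('side',(230,195,310,260))):
    im=cv2.imread(f'pics/{n}0.png'); bb,m=blobs(im,roi,f)
    for a,cc in bb[:4]:
        print(n,a,cv2.minEnclosingCircle(cc.astype(np.float32)),cc.min(0),cc.max(0))
E
```

```text
org [602.  -97.5]
ang 97.4
angs [97.9 97.2 97.3 97.  97.5 97.6]
len 160.8
wt 101.1
wn 71.6
sh [89.9 89.7]
yct [-0.  0.]
bar rect ((592.5343017578125, 31.490110397338867), (39.845008850097656, 183.20254516601562), 83.41618347167969)
1 edge ang -6.531478 off 19.242618091454297
-1 edge ang -6.3515396 off -19.10821180644876
top 143.5859375 ((261.5625, 199.0), 7.200631618499756) [255.1875 192.0625] [267.8125 205.9375]
```

```bash
python3 - <<'E'
from h import *
print('pad top z62',ray('top',(261.56,199.0),62),'z56',ray('top',(261.56,199.0),56))
j=cv2.imread('pics/side0.png')
print(j[222,262],j[218,262],j[226,262])
for t in(60,75):
  bb,m=blobs(j,(250,210,275,235),lambda u:((u.max(2)<t)*255).astype('uint8'))
  for a,c in bb[:2]:print(t,a,c.min(0),c.max(0),cv2.minAreaRect(c.astype(np.float32)))
print(proj('side',[[592,30,62],[592,30,50]]))
c=bb[0][1]; mid=(c.min(0)+c.max(0))/2; print('tri pad mid',tri((261.56,199.0),mid))
# blade height: tail far corners in both views (side crop px/8)
# top-view rear corners
t=fitblade(cv2.imread('pics/top0.png'),(275,150,350,250)); a=np.radians(t['ang']);d=np.array([np.cos(a),np.sin(a)]);l=np.array([-d[1],d[0]])
for s in(1,-1):
    P=t['org']-90*d+s*50*l; q=proj('top',[[*P,10]])[0]; print('pred side',proj('side',[[*P,10]])[0],'z0',proj('side',[[*P,0]])[0])
E
```

```text
pad top z62 [[593.07654312  31.48650301  62.        ]] z56 [[593.849701    31.74294793  56.        ]]
[39 49 58] [38 50 58] [44 54 63]
60 61.1328125 [256.9375 218.0625] [267.0625 226.0625] ((262.0, 222.0625), (8.0, 10.125), 90.0)
75 87.625 [256.4375 217.6875] [267.9375 227.0625] ((262.1436462402344, 222.0977020263672), (9.178454399108887, 11.722614288330078), 76.86598205566406)
[[263.52486234 219.64274767]
 [263.60183076 222.45132246]]
tri pad mid [595.36765134  32.27351301  50.75765142]
pred side [294.32400946 201.1741169 ] z0 [294.28193443 203.32398532]
pred side [269.57159469 197.48620246] z0 [269.60890786 199.62142694]
```

```bash
cat >> h.py <<'E'
def goal(pos,ang):
    from cell import state
    from scipy.spatial.transform import Rotation as R
    s=state(); A=np.array(s['tcp_rot']); a=np.radians(ang)
    T=np.array([[np.cos(a),np.sin(a),0],[np.sin(a),-np.cos(a),0],[0,0,-1]])
    sh=A.T@(np.array(pos,float)-s['tool_pos'])/300; rv=np.degrees(R.from_matrix(A.T@T).as_rotvec())/60
    print('t',round(s['time'],2),'pos',np.round(s['tool_pos'],1),'xang',round(np.degrees(np.arctan2(A[1,0],A[0,0])),2),'F',np.round(s['wrist_force'],1),'w',round(s['gripper_width'],1))
    print('row',np.round(sh,4),np.round(rv,4))
    return sh,rv
E
python3 - <<'E'
from h import *
goal([597.5,-62.8,130],97.4)
E
```

```text
t 0.1 pos [ 225.8 -528.2  227.8] xang 23.13 F [-0.5  0.7 -0.3] w 91.9
row [ 1.7488 -0.9394  0.3279] [-1.1000e-03 -1.3000e-03 -1.2378e+00]
```

```bash
python3 -m pendant '[[0.87,-0.47,0,0,0,-0.62,1],[0.87,-0.47,0,0,0,-0.62,1],[0.87,-0.47,0,0,0,-0.62,1],[0.87,-0.47,0,0,0,-0.62,1],[0.87,-0.47,0,0,0,-0.62,1],[0.87,-0.47,0,0,0,-0.62,1],[0.87,-0.47,0,0,0,-0.62,1]]' 20; python3 -c "
from h import *
goal([597.5,-62.8,130],97.4)"
```

```text
time: 0.98
tool_pos: [410.0, -296.4, 227.8]
tcp_rot: [[0.495, 0.869, -0.001], [0.869, -0.495, 0.002], [0.001, -0.002, -1.0]]
wrist_force: [-0.3, -0.6, 0.3]
gripper_width: 92.1
t 0.97 pos [ 410.  -296.4  227.8] xang 60.34 F [-0.3 -0.6  0.3] w 92.1
row [0.9856 0.1585 0.3264] [-0.0013 -0.0013 -0.6176]
```

```bash
python3 -m pendant '[[0.985,0.158,0.326,0,0,-0.618,1],[0.985,0.158,0.326,0,0,-0.618,1],[0.985,0.158,0.326,0,0,-0.618,1],[0.985,0.158,0.326,0,0,-0.618,1],[0.985,0.158,0.326,0,0,-0.618,1],[0.985,0.158,0.326,0,0,-0.618,1],[0.985,0.158,0.326,0,0,-0.618,1],[0.985,0.158,0.326,0,0,-0.618,1]]'; python3 -c "
from h import *
from cell import get_image
goal([597.5,-62.8,18],97.4)
cv2.imwrite('pics/top1.png',get_image('top'));cv2.imwrite('pics/side1.png',get_image('side'))
a=cv2.imread('pics/side1.png')[130:260,190:330];cv2.imwrite('pics/c3.png',cv2.resize(a,None,fx=4.5,fy=4.5))
"
```

```text
time: 1.98
tool_pos: [597.2, -65.0, 131.0]
tcp_rot: [[-0.127, 0.992, 0.0], [0.992, 0.127, 0.001], [0.001, 0.0, -1.0]]
wrist_force: [0.2, 0.0, -0.3]
gripper_width: 91.8
t 1.98 pos [597.2 -65.  131. ] xang 97.27 F [ 0.2  0.  -0.3] w 91.8
row [0.007  0.002  0.3766] [ 0.0001 -0.0008 -0.0022]
```

View pics/c3.png

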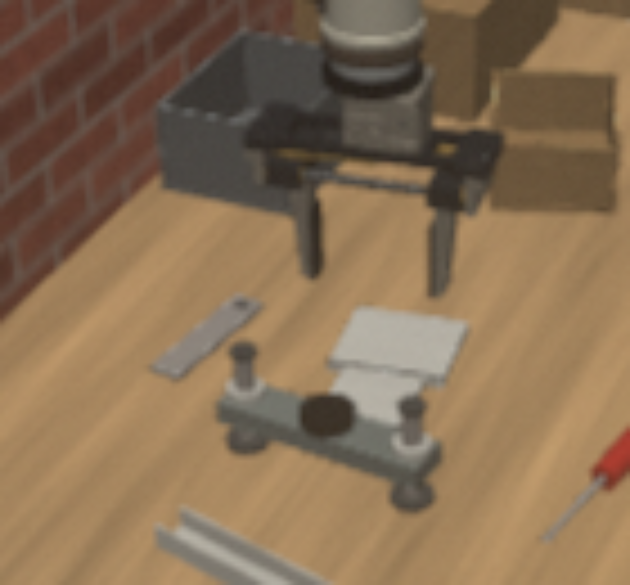

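The gripper stands over the tongue: fingers at about (310,275) and (437,295) in the crop, jaws across the tongue at (377,390). Descending with the jaws open.

```bash
python3 -m pendant '[[0.007,0.002,0.15,0,0,0,1],[0.007,0.002,0.28,0,0,0,1],[0.007,0.002,0.34,0,0,0,1],[0.007,0.002,0.376,0,0,0,1],[0.007,0.002,0.376,0,0,0,1],[0.007,0.002,0.376,0,0,0,1]]'; python3 -c "
from h import *
goal([597.5,-62.8,18],97.4)"
```

```text
time: 2.82
tool_pos: [598.8, -62.7, 19.8]
tcp_rot: [[-0.127, 0.992, 0.003], [0.992, 0.127, 0.0], [-0.0, 0.003, -1.0]]
wrist_force: [0.4, -0.4, 0.3]
gripper_width: 92.1
t 2.83 pos [598.8 -62.7  19.8] xang 97.29 F [ 0.4 -0.4  0.3] w 92.1
row [ 0.0003 -0.0042  0.0059] [ 0.0026  0.0002 -0.0018]
```

```bash
python3 -m pendant '[[0,-0.004,0.007,0,0,0,1],[0,-0.004,0.007,0,0,0,0.6],[0,-0.004,0.007,0,0,0,0.3],[0,-0.004,0.007,0,0,0,0.3],[0,-0.004,0.007,0,0,0,0.3],[0,-0.004,0.007,0,0,0,0.3]]' 15; python3 -c "
from h import *
goal([585.1,-38,18],83.55)"
```

```text
time: 3.58
tool_pos: [597.9, -62.8, 17.8]
tcp_rot: [[-0.127, 0.992, 0.003], [0.992, 0.127, 0.0], [-0.0, 0.003, -1.0]]
wrist_force: [2.1, 1.4, 0.6]
gripper_width: 69.7
t 3.58 pos [597.9 -62.8  17.8] xang 97.29 F [2.1 1.4 0.6] w 69.7
row [ 0.0875 -0.0319 -0.0006] [ 3.30e-03 -1.00e-04  2.29e-01]
```

```bash
python3 -m pendant '[[0.02,-0.008,0,0,0,0.055,0.3],[0.04,-0.016,0,0,0,0.11,0.3],[0.06,-0.024,0,0,0,0.17,0.3],[0.087,-0.032,0,0,0,0.229,0.3],[0.087,-0.032,0,0,0,0.229,0.3],[0.087,-0.032,0,0,0,0.229,0.3],[0.087,-0.032,0,0,0,0.229,0.3]]'; python3 -c "
from h import *
goal([585.1,-38,18],83.55)"
```

```text
time: 4.45
tool_pos: [584.7, -38.0, 17.9]
tcp_rot: [[0.112, 0.994, 0.002], [0.994, -0.112, 0.001], [0.001, 0.002, -1.0]]
wrist_force: [-2.9, 2.3, 5.2]
gripper_width: 69.6
t 4.45 pos [584.7 -38.   17.9] xang 83.57 F [-2.9  2.3  5.2] w 69.6
row [ 0.      0.0014 -0.0005] [ 0.0021 -0.0011  0.0003]
```

```bash
python3 -m pendant '[[0,0,0,0,0,0,1],[0,0,0,0,0,0,1],[0,0,0,0,0,0,1],[0,0,-0.15,0,0,0,1],[0,0,-0.35,0,0,0,1],[-0.2,0,-0.45,0,0,0,1],[-0.4,0,-0.45,0,0,0,1],[-0.6,0,-0.45,0,0,0,0],[-0.6,0,-0.45,0,0,0,0]]'; python3 -c "
from h import *
from cell import get_image
goal([585.1,-38,18],83.55)
cv2.imwrite('pics/top2.png',get_image('top'));cv2.imwrite('pics/side2.png',get_image('side'))
a=cv2.imread('pics/top2.png')[130:270,220:380];b=cv2.imread('pics/side2.png')[170:310,200:360];cv2.imwrite('pics/c4.png',cv2.resize(np.hstack([a,b]),None,fx=2.5,fy=2.5))
"
```

```text
time: 5.58
tool_pos: [563.5, -221.1, 152.8]
tcp_rot: [[0.117, 0.993, 0.003], [0.993, -0.117, -0.0], [-0.0, 0.003, -1.0]]
wrist_force: [0.6, 1.0, -0.5]
gripper_width: 74.0
t 5.58 pos [ 563.5 -221.1  152.8] xang 83.25 F [ 0.6  1.  -0.5] w 74.0
row [ 0.6148 -0.0016  0.4493] [ 0.0027  0.0001 -0.005 ]
```

View pics/c4.png

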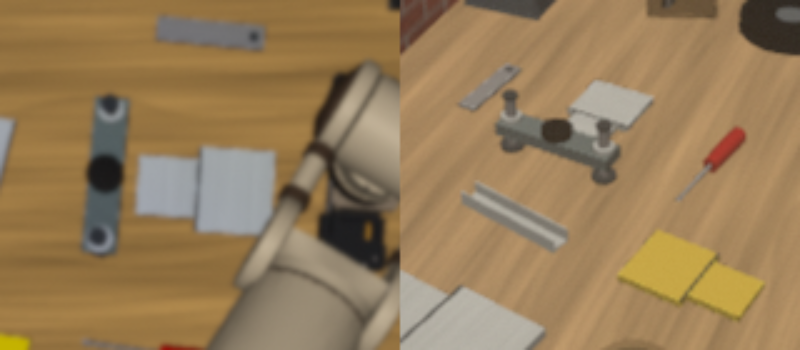

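The blade now lies square in front of the bar: tongue tip at about (137,185) in the crop, bar at (105,175). The arm's edge comes near the rear right corner. Refitting with that in mind.

```bash
python3 - <<'E'
from h import *
i=cv2.imread('pics/top2.png')
for x1 in(331,):
  b,m=blobs(i,(272,170,x1,240),SAT);cv2.imwrite('pics/m2.png',m); print([x[0] for x in b[:3]],b[0][1].min(0),b[0][1].max(0))
  t=fitblade(i,(272,170,x1,240))
  for k,v in t.items():print(k,np.round(v,1))
G=np.array([593,31.5]);a=np.radians(83.55);g=np.array([np.cos(a),np.sin(a)]);gy=np.array([-g[1],g[0]])
print('gate frame',(t['org']-G)@g,(t['org']-G)@gy,t['ang']-83.55)
b,m=blobs(i,(240,150,272,250),SAT); W=ray('top',b[0][1],50)[:,:2]; print(cv2.minAreaRect(W.astype(np.float32)))
E
```

```text
[1797.96875, 0.0, 0.0] [273.5625 188.0625] [330.4375 239.4375]Traceback (most recent call last):
  File "<stdin>", line 5, in <module>
  File "h.py", line 40, in fitblade
    P=W[S[k]]; v=cv2.fitLine(P.astype(np.float32),cv2.DIST_HUBER,0,.01,.01).ravel()[:2]
                 ~~~~~~~~~~~^^^^^^^^^^^^^^^^^^^^^^^^^^^^^^^^^^^^^^^^^^^^^^^
cv2.error: OpenCV(4.12.0) /io/opencv/modules/imgproc/src/linefit.cpp:50: error: (-215:Assertion failed) count > 0 in function 'fitLine2D_wods'
```

View pics/m2.png

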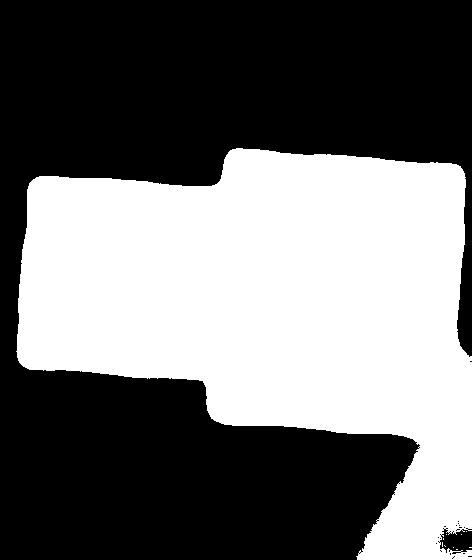

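```bash
python3 - <<'E'
from h import *
i=cv2.imread('pics/top2.png'); i[225:,:]=(68,121,155); i[:,331:]=(68,121,155)
t=fitblade(i,(270,165,340,240))
for k,v in t.items():print(k,np.round(v,1))
G=np.array([593,31.5]);a=np.radians(83.55);g=np.array([np.cos(a),np.sin(a)]);gy=np.array([-g[1],g[0]])
print('gate frame',(t['org']-G)@g,(t['org']-G)@gy,t['ang']-83.55)
b,m=blobs(cv2.imread('pics/top2.png'),(240,150,272,250),SAT); W=ray('top',b[0][1],50)[:,:2]; print(cv2.minAreaRect(W.astype(np.float32)))
E
```

```text
org [578.8 -73.6]
ang 85.1
angs [84.4 84.3 84.  83.6 88.8 83.7]
len 162.0
wt 101.2
wn 71.8
sh [91.6 90.4]
yct [ 0.6 -0.6]
gate frame -106.04200852778872 2.3334728860033067 1.5370644129784807
((592.6331176757812, 31.49734115600586), (40.22310256958008, 183.05862426757812), 83.27011108398438)
```

```bash
python3 -c "
from h import *
goal([567.7,-200,18],83.5)"
```

```text
t 5.67 pos [ 564.  -217.   152.3] xang 83.5 F [ 0.6  0.7 -0.5] w 65.7
row [0.057  0.005  0.4479] [ 0.0017 -0.0017 -0.    ]
```

```bash
python3 -m pendant '[[0.057,0.005,0.2,0.001,-0.001,0,0],[0.057,0.005,0.33,0.001,-0.001,0,0],[0.057,0.005,0.41,0.001,-0.001,0,0],[0.057,0.005,0.447,0.001,-0.001,0,0],[0.057,0.005,0.447,0.001,-0.001,0,0],[0.057,0.005,0.447,0.001,-0.001,0,0]]'; python3 -c "
from h import *
goal([593-120*.1125,31.5-120*.9937,17],83.5)
from cell import get_image
a=get_image('top')[150:250,240:380];b=get_image('side')[170:270,200:340];cv2.imwrite('pics/c5.png',cv2.resize(np.hstack([a,b]),None,fx=2.8,fy=2.8))"
```

```text
time: 6.42
tool_pos: [568.8, -200.2, 19.7]
tcp_rot: [[0.113, 0.994, 0.003], [0.994, -0.113, -0.001], [-0.0, 0.003, -1.0]]
wrist_force: [0.1, 0.3, 0.4]
gripper_width: 46.1
t 6.42 pos [ 568.8 -200.2   19.7] xang 83.53 F [0.1 0.3 0.4] w 46.1
row [ 0.3764 -0.0068  0.009 ] [0.0028 0.0002 0.0004]
```

View pics/c5.png

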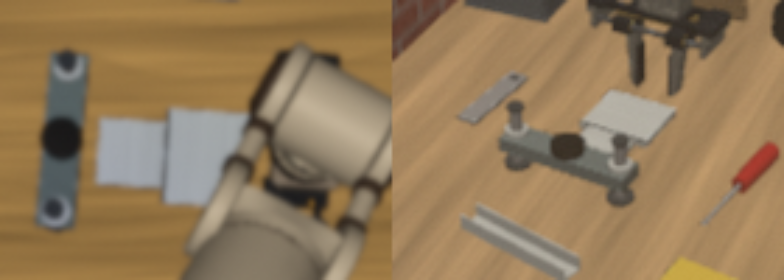

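The fingers stand behind the tail edge at about (640,85) and (675,88) in the right half. Pushing slowly, stopping about 12 mm short.

```bash
python3 -m pendant '[[0.02,-0.007,0.008,0.002,0,0,0],[0.05,-0.007,0.008,0.002,0,0,0],[0.08,-0.007,0.008,0.002,0,0,0],[0.11,-0.007,0.008,0.002,0,0,0],[0.14,-0.007,0.008,0.002,0,0,0],[0.17,-0.007,0.008,0.002,0,0,0],[0.20,-0.007,0.008,0.002,0,0,0],[0.23,-0.007,0.008,0.002,0,0,0],[0.26,-0.007,0.008,0.002,0,0,0],[0.26,-0.007,0.008,0.002,0,0,0]]'; python3 -c "
from h import *
goal([593-120*.1125,31.5-120*.9937,17],83.5)
from cell import get_image
t=get_image('top');s=get_image('side');cv2.imwrite('pics/top3.png',t)
a=t[150:250,240:380];b=s[170:270,200:340];cv2.imwrite('pics/c6.png',cv2.resize(np.hstack([a,b]),None,fx=2.8,fy=2.8))"
```

```text
time: 7.78
tool_pos: [575.5, -121.6, 17.3]
tcp_rot: [[0.112, 0.994, 0.001], [0.994, -0.112, 0.001], [0.001, 0.001, -1.0]]
wrist_force: [0.2, 0.2, -0.1]
gripper_width: 45.9
t 7.78 pos [ 575.5 -121.6   17.3] xang 83.54 F [ 0.2  0.2 -0.1] w 45.9
row [0.1137 0.0007 0.0009] [ 0.0007 -0.0006  0.0007]
```

View pics/c6.png

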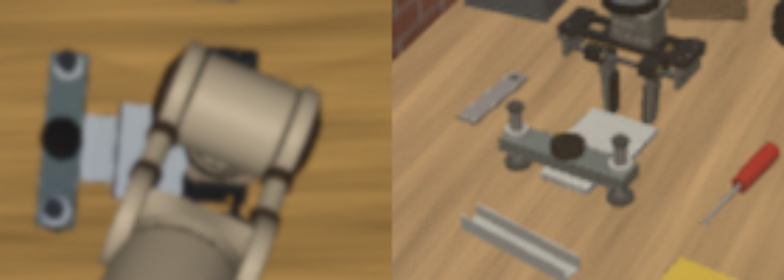

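```bash
cat >> h.py <<'E'
G=np.array([593,31.5]);_a=np.radians(83.5);g=np.array([np.cos(_a),np.sin(_a)]);gy=np.array([-g[1],g[0]])
def shoulder(img,roi):
    # edge contour points of the bright blade top in the gate frame
    f=lambda u:((cv2.cvtColor(u,cv2.COLOR_BGR2HSV)[...,1]<65)&(u.max(2)>135)).astype('uint8')*255
    b,m=blobs(img,roi,f); W=ray('top',b[0][1],10)[:,:2]-G
    return np.c_[W@g,W@gy],m
E
python3 - <<'E'
from h import *
i=cv2.imread('pics/top3.png')
P,m=shoulder(i,(262,175,300,232)); cv2.imwrite('pics/m3.png',m)
print(P.min(0),P.max(0))
for lo,hi in((-46,-39),(39,46)):
    s=(P[:,1]>lo)&(P[:,1]<hi); print(lo,P[s,0].max())
q=(P[:,0]>-40)&(P[:,0]<-25); print('tongue y',np.median(P[q&(P[:,1]<0),1]),np.median(P[q&(P[:,1]>0),1]))
E
```

```text
[-115.29677074  -50.34722801] [-18.64448265  83.97206619]
-46 -58.278362217784185
39 -58.181548330462604
tongue y -34.64393286502464 36.896472628535
```

View pics/m3.png

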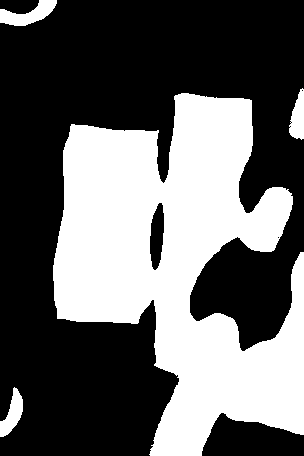

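```bash
cat >> h.py <<'E'
def sh2(img,roi):
    b,m=blobs(img,roi,SAT); R=[]
    for a,c in b:
        if a<20: continue
        W=ray('top',c,10)[:,:2]-G; P=np.c_[W@g,W@gy]
        for lo,hi in((-46,-39),(39,46)):
            s=(P[:,1]>lo)&(P[:,1]<hi)
            if s.any(): R.append((round(a),lo,round(P[s,0].max(),1),round(P[s,0].min(),1)))
    return R,m
E
python3 - <<'E'
from h import *
i=cv2.imread('pics/top3.png'); print(sh2(i,(273,175,300,225))[0])
i=cv2.imread('pics/top2.png'); i[225:,:]=(68,121,155); i[:,331:]=(68,121,155)
print('earlier, org fit -106:',sh2(i,(273,175,335,225))[0])
P,_=shoulder(i,(273,175,335,225))
for lo,hi in((-46,-39),(39,46)):
    s=(P[:,1]>lo)&(P[:,1]<hi); print('bright',lo,P[s,0].max())
E
```

```text
[(835, -46, np.float64(-55.1), np.float64(-94.0)), (835, 39, np.float64(-54.4), np.float64(-113.2))]
earlier, org fit -106: [(1652, -46, np.float64(-105.7), np.float64(-195.7)), (1652, 39, np.float64(-41.3), np.float64(-203.1))]
bright -46 -107.8300351674857
bright 39 -41.30587477842176
```

```bash
python3 -m pendant '[[0.025,0.001,0,0,0,0,0],[0.05,0.001,0,0,0,0,0],[0.075,0.001,0,0,0,0,0],[0.09,0.001,0,0,0,0,0],[0.1,0.001,0,0,0,0,0],[0.105,0.001,0,0,0,0,0],[0.105,0.001,0,0,0,0,0]]'; python3 -c "
from h import *
goal([593-120*.1125,31.5-120*.9937,17],83.5)
from cell import get_image
t=get_image('top');s=get_image('side');cv2.imwrite('pics/top4.png',t);cv2.imwrite('pics/side4.png',s)
print(sh2(t,(272,175,300,225))[0])
a=t[150:250,240:380];b=s[170:270,200:340];cv2.imwrite('pics/c7.png',cv2.resize(np.hstack([a,b]),None,fx=2.8,fy=2.8))"
```

```text
time: 8.75
tool_pos: [579.2, -90.8, 17.3]
tcp_rot: [[0.113, 0.994, 0.001], [0.994, -0.113, 0.001], [0.001, 0.001, -1.0]]
wrist_force: [-0.4, -1.0, 0.2]
gripper_width: 45.9
t 8.75 pos [579.2 -90.8  17.3] xang 83.51 F [-0.4 -1.   0.2] w 45.9
row [ 0.0102 -0.0003  0.0009] [ 0.0007 -0.0007  0.0001]
[(1132, -46, np.float64(-23.5), np.float64(-106.2)), (1132, 39, np.float64(-30.6), np.float64(-113.2))]
```

View pics/c7.png

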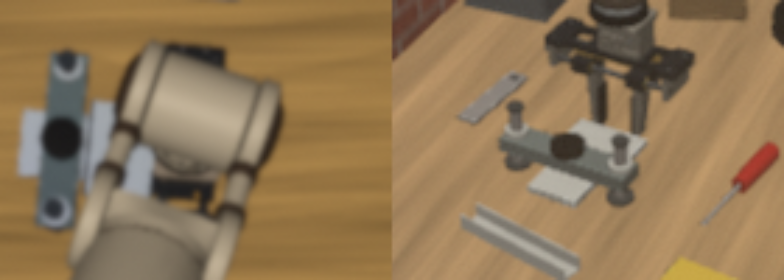

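```bash
python3 - <<'E'
from h import *
i=cv2.imread('pics/top4.png')
b,m=blobs(i,(236,180,300,232),SAT)
for a,c in b[:4]:
    W=ray('top',c,10)[:,:2]-G; P=np.c_[W@g,W@gy]; print(round(a),P.min(0).round(1),P.max(0).round(1))
    s=(P[:,0]>35)&(abs(P[:,1])<28); 
    if s.any(): 
        v=cv2.fitLine(P[s].astype(np.float32),cv2.DIST_HUBER,0,.01,.01).ravel();print('tip x',np.median(P[s,0]),'slope deg',np.degrees(np.arctan(v[0]/v[1])))
        for sg in(1,-1):
            q=(P[:,0]>25)&(P[:,0]<42)&(P[:,1]*sg>20);print('side y',np.median(P[q,1]))
for y in(-43,43):
  for x in range(-40,-10,2):
    u=proj('top',[[*(G+x*g+y*gy),10]])[0]; p=cv2.getRectSubPix(i,(1,1),tuple(map(float,u)))[0,0]; print(x,p,end=' ')
  print()
E
```

```text
2261 [-115.9  -73.7] [46.9 89.8]
tip x 46.483702449539614 slope deg 0.056278247
side y 36.85212608903392
side y -34.65416766029067
0 [-61.6  81.5] [-58.6  84. ]
0 [-58.5  80.1] [-58.1  80.5]
0 [-89.7  81.4] [-89.7  81.4]
-40 [168 165 160] -38 [168 165 160] -36 [168 164 161] -34 [168 163 160] -32 [163 159 156] -30 [153 151 148] -28 [134 134 135] -26 [110 120 128] -24 [ 88 109 125] -22 [ 74 104 126] -20 [ 71  98 117] -18 [ 73  94 105] -16 [82 91 92] -14 [90 93 87] -12 [95 95 85] 
-40 [117 139 153] -38 [118 139 153] -36 [121 139 149] -34 [128 139 147] -32 [137 141 145] -30 [139 139 139] -28 [128 128 129] -26 [108 113 119] -24 [ 86 103 118] -22 [ 76 100 117] -20 [ 75  99 115] -18 [ 85  99 107] -16 [91 97 97] -14 [94 95 88] -12 [95 93 84]
```

Square; tip at +46 and so shoulders at about −24. Another 4 mm to go.

```bash
python3 -m pendant '[[0.005,0,0,0,0,0,0],[0.01,0,0,0,0,0,0],[0.014,0,0,0,0,0,0],[0.014,0,0,0,0,0,0],[0.014,0,0,0,0,0,0],[0.014,0,0,0,0,0,0]]'; python3 -c "
from h import *
goal([593-120*.1125,31.5-120*.9937,17],83.5)
from cell import get_image
i=get_image('top');cv2.imwrite('pics/top5.png',i)
b,m=blobs(i,(236,180,300,232),SAT)
for a,c in b[:1]:
    W=ray('top',c,10)[:,:2]-G; P=np.c_[W@g,W@gy]
    s=(P[:,0]>35)&(abs(P[:,1])<28); print('tip',np.median(P[s,0]))
"
```

```text
time: 9.6
tool_pos: [579.7, -86.5, 17.2]
tcp_rot: [[0.113, 0.994, 0.001], [0.994, -0.113, 0.001], [0.001, 0.001, -1.0]]
wrist_force: [0.3, -1.0, 0.6]
gripper_width: 45.6
t 9.6 pos [579.7 -86.5  17.2] xang 83.49 F [ 0.3 -1.   0.6] w 45.6
row [-0.0041 -0.0003  0.0008] [ 0.0006 -0.0011 -0.0001]
tip 50.62846450522365
```

```bash
python3 -m pendant '[[-0.03,0,0,0,0,0,0],[-0.08,0,0,0,0,0,0],[-0.12,0,-0.1,0,0,0,-0.5],[-0.2,0,-0.25,0,0,0,-1],[-0.4,0,-0.4,0,0,0,-1],[-0.5,0,-0.4,0,0,0,-1],[-0.5,0,-0.4,0,0,0,-1]]'; python3 -c "
from h import *
goal([593,31.5,110],83.5)
from cell import get_image
i=get_image('top');cv2.imwrite('pics/top6.png',i);s=get_image('side');cv2.imwrite('pics/side6.png',s)
b,m=blobs(i,(236,180,310,232),SAT)
for a,c in b[:1]:
    W=ray('top',c,10)[:,:2]-G; P=np.c_[W@g,W@gy]
    s_=(P[:,0]>35)&(abs(P[:,1])<28); print('tip',np.median(P[s_,0]))
    r=(P[:,0]<-103)&(abs(P[:,1])<30);print('rear',np.median(P[r,0]),P.min(0))
a=i[150:250,240:340];b=s[180:280,210:310];cv2.imwrite('pics/c8.png',cv2.resize(np.hstack([a,b]),None,fx=4,fy=4,interpolation=cv2.INTER_CUBIC))"
```

```text
time: 10.52
tool_pos: [562.5, -239.5, 138.4]
tcp_rot: [[0.118, 0.993, 0.003], [0.993, -0.118, -0.001], [-0.001, 0.003, -1.0]]
wrist_force: [0.3, 0.9, 0.2]
gripper_width: 0.3
t 10.53 pos [ 562.5 -239.5  138.4] xang 83.25 F [0.3 0.9 0.2] w 0.3
row [ 0.9092 -0.0056  0.0943] [ 0.003   0.0005 -0.0042]
tip 50.60134735937719
rear -110.29534625887456 [-110.75943525  -66.34686252]
```

View pics/c8.png

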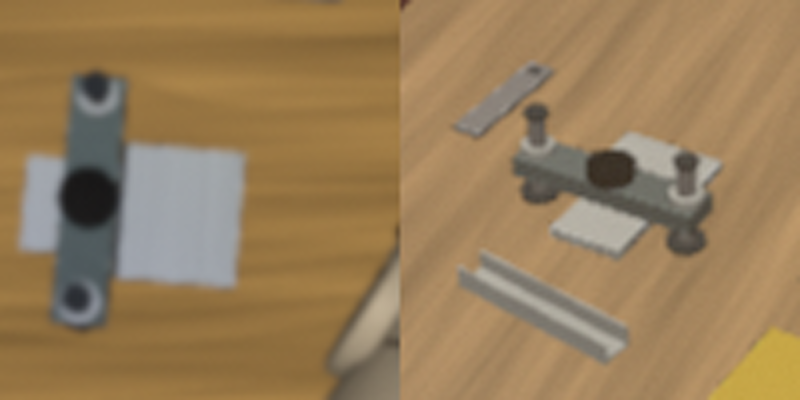

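The blade sits under the bar: tip at (25,200) and rear edge at (240,215) in the left half, giving shoulders at −19.9 mm. Now over the pad.

```bash
python3 -m pendant '[[0.2,-0.005,0,0.003,0,-0.003,-1],[0.4,-0.005,0,0.003,0,-0.003,-1],[0.6,-0.005,0,0.003,0,-0.003,-1],[0.8,-0.005,0,0.003,0,-0.003,-1],[0.91,-0.005,0.05,0.003,0,-0.003,-1],[0.91,-0.005,0.094,0.003,0,-0.003,-1],[0.91,-0.005,0.094,0.003,0,-0.003,-1],[0.91,-0.005,0.094,0.003,0,-0.003,-1]]'; python3 -c "
from h import *
goal([593,31.5,80],83.5)
from cell import get_image
i=get_image('side');cv2.imwrite('pics/c9.png',cv2.resize(i[140:260,200:320],None,fx=4,fy=4))"
```

```text
time: 11.62
tool_pos: [591.9, 34.5, 109.0]
tcp_rot: [[0.113, 0.994, -0.003], [0.994, -0.113, 0.002], [0.002, -0.003, -1.0]]
wrist_force: [0.5, -0.6, 0.5]
gripper_width: 0.3
t 11.62 pos [591.9  34.5 109. ] xang 83.52 F [ 0.5 -0.6  0.5] w 0.3
row [-0.0096  0.0052  0.0966] [-0.0032 -0.0019  0.0004]
```

View pics/c9.png

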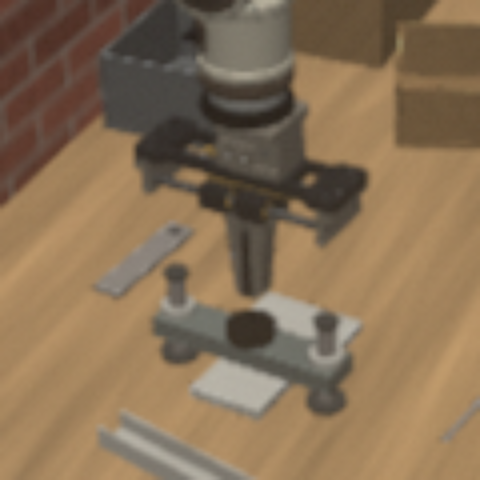

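Closed fingers end at (250,292), right above the pad at (250,327). Lowering to just above it.

```bash
python3 -m pendant '[[-0.009,0.005,0.04,-0.003,-0.002,0,-1],[-0.009,0.005,0.08,-0.003,-0.002,0,-1],[-0.009,0.005,0.096,-0.003,-0.002,0,-1],[-0.009,0.005,0.096,-0.003,-0.002,0,-1]]'; python3 -c "
from h import *
goal([593,31.5,57],83.5)"
```

```text
time: 12.18
tool_pos: [592.7, 31.6, 79.7]
tcp_rot: [[0.113, 0.994, -0.001], [0.994, -0.113, 0.0], [-0.0, -0.001, -1.0]]
wrist_force: [-0.1, 0.3, -0.7]
gripper_width: 0.6
t 12.18 pos [592.7  31.6  79.7] xang 83.51 F [-0.1  0.3 -0.7] w 0.6
row [-0.0004  0.001   0.0757] [-0.001   0.      0.0002]
```

```bash
python3 -m pendant '[[0,0,0.008,0,0,0,-1],[0,0,0.016,0,0,0,-1],[0,0,0.024,0,0,0,-1],[0,0,0.032,0,0,0,-1],[0,0,0.040,0,0,0,-1],[0,0,0.048,0,0,0,-1],[0,0,0.056,0,0,0,-1]]'; python3 -c "
from h import *
goal([593,31.5,57],83.5)"
```

```text
time: 13.05
tool_pos: [592.9, 31.7, 63.8]
tcp_rot: [[0.113, 0.994, -0.001], [0.994, -0.113, 0.0], [-0.0, -0.001, -1.0]]
wrist_force: [-2.6, 0.3, 7.0]
gripper_width: 0.6
t 13.05 pos [592.9  31.7  63.8] xang 83.52 F [-2.6  0.3  7. ] w 0.6
row [-0.0007  0.0006  0.0227] [-0.0009  0.0001  0.0004]
```

Contact at 7 N, as expected for the sliding bar. Going on gently.

```bash
python3 -m pendant '[[0,0,0.005,0,0,0,-1],[0,0,0.010,0,0,0,-1],[0,0,0.015,0,0,0,-1],[0,0,0.020,0,0,0,-1],[0,0,0.020,0,0,0,-1]]'; python3 -c "
from h import *
goal([593,31.5,56],83.5)"
```

```text
time: 13.68
tool_pos: [592.9, 31.7, 58.5]
tcp_rot: [[0.113, 0.994, -0.001], [0.994, -0.113, -0.0], [-0.0, -0.001, -1.0]]
wrist_force: [-1.5, 0.3, 3.6]
gripper_width: 0.8
t 13.68 pos [592.9  31.7  58.5] xang 83.53 F [-1.5  0.3  3.6] w 0.8
row [-0.0007  0.0005  0.0083] [-0.001   0.0002  0.0005]
```

```bash
python3 -m pendant '[[0,0,0.003,0,0,0,-1],[0,0,0.006,0,0,0,-1],[0,0,0.008,0,0,0,-1],[0,0,0.008,0,0,0,-1]]'; python3 -c "
from h import *
goal([593,31.5,56],83.5)"
```

```text
time: 14.18
tool_pos: [592.9, 31.7, 56.8]
tcp_rot: [[0.112, 0.994, -0.001], [0.994, -0.112, -0.0], [-0.0, -0.001, -1.0]]
wrist_force: [-2.8, 0.3, 5.3]
gripper_width: 0.6
t 14.18 pos [592.9  31.7  56.8] xang 83.54 F [-2.8  0.3  5.3] w 0.6
row [-0.0007  0.0004  0.0027] [-0.0012  0.0003  0.0007]
```

```bash
python3 -m pendant '[[0,0,0.003,0,0,0,-1],[0,0,0.005,0,0,0,-1],[0,0,0.005,0,0,0,-1]]'; python3 -m pendant '[[0,0,0.004,0,0,0,-1],[0,0,0.005,0,0,0,-1],[0,0,0.005,0,0,0,-1]]'
```

```text
time: 14.55
tool_pos: [592.9, 31.7, 56.4]
tcp_rot: [[0.112, 0.994, -0.002], [0.994, -0.112, -0.0], [-0.001, -0.002, -1.0]]
wrist_force: [-3.5, 1.6, 7.4]
gripper_width: 0.6
time: 14.92
tool_pos: [592.9, 31.7, 56.4]
tcp_rot: [[0.112, 0.994, -0.002], [0.994, -0.112, -0.001], [-0.001, -0.002, -1.0]]
wrist_force: [-6.7, -0.5, 10.9]
gripper_width: 0.3
```

```bash
python3 -m pendant '[[0,0,0.006,0,0,0,-1],[0,0,0.010,0,0,0,-1],[0,0,0.012,0,0,0,-1],[0,0,0.012,0,0,0,-1]]'; python3 -c "
from h import *
goal([593,31.5,56],83.5)
from cell import get_image
i=get_image('side');cv2.imwrite('pics/c10.png',cv2.resize(i[170:270,200:320],None,fx=6,fy=6,interpolation=cv2.INTER_CUBIC))"
```

```text
time: 15.42
tool_pos: [592.9, 31.7, 56.3]
tcp_rot: [[0.111, 0.994, -0.003], [0.994, -0.111, -0.001], [-0.001, -0.003, -1.0]]
wrist_force: [-11.8, 0.3, 24.0]
gripper_width: 0.4
t 15.43 pos [592.9  31.7  56.3] xang 83.6 F [-11.8   0.3  24. ] w 0.4
row [-0.0007  0.0003  0.0009] [-0.0032  0.0013  0.0017]
```

View pics/c10.png

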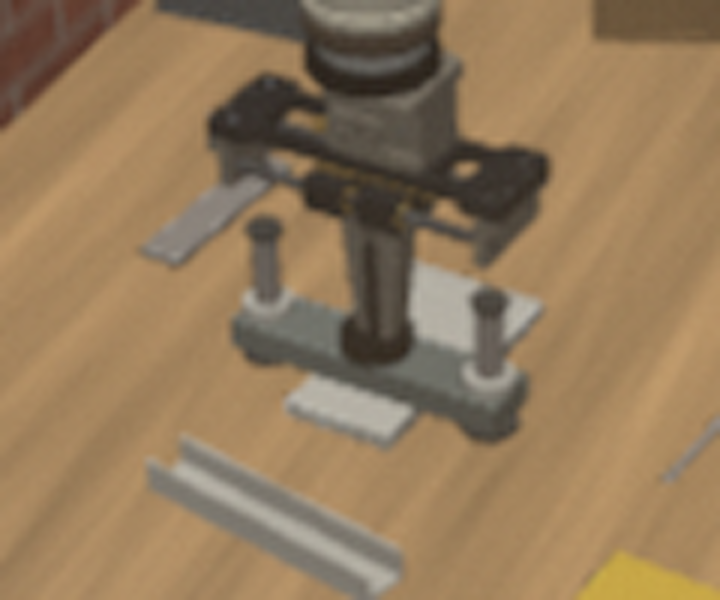

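Hard stop at 24 N with the tips at 42.3 mm, so the bar (now down over the posts, blade at (350,405) behind it) reads about 19.7 mm. Lifting off and checking.

```bash
python3 -m pendant '[[0,0,-0.02,0,0,0,-1],[0,0,-0.12,0,0,0,-1],[0,0,-0.3,0,0,0,-1],[-0.2,0,-0.36,0,0,0,-1],[-0.4,0,-0.36,0,0,0,-1],[-0.6,0,-0.36,0,0,0,-1],[-0.8,0,-0.36,0,0,0,-1],[-0.95,0,-0.36,0,0,0,-1],[-0.95,0,-0.36,0,0,0,-1],[-0.95,0,-0.36,0,0,0,-1]]'; python3 -c "
from h import *
goal([593,31.5,110],83.5)
from cell import get_image
i=get_image('top');cv2.imwrite('pics/top7.png',i);s=get_image('side');cv2.imwrite('pics/side7.png',s)
b,m=blobs(i,(236,180,310,232),SAT)
for a,c in b[:1]:
    W=ray('top',c,10)[:,:2]-G; P=np.c_[W@g,W@gy]
    s_=(P[:,0]>35)&(abs(P[:,1])<28); print('tip',np.median(P[s_,0]))
    r=(P[:,0]<-103)&(abs(P[:,1])<30);print('rear',np.median(P[r,0]))
    for lo,hi in((25,45),(-100,-50)):
      for sg in(1,-1):
        q=(P[:,0]>lo)&(P[:,0]<hi)&(P[:,1]*sg>20); v=cv2.fitLine(P[q].astype(np.float32),cv2.DIST_HUBER,0,.01,.01).ravel();print(lo,'y',np.median(P[q,1]).round(1),'deg',np.degrees(np.arctan(v[1]/v[0])).round(2))
b,m=blobs(i,(255,190,270,210),lambda u:((u.max(2)<48)*255).astype('uint8'));print('pad px',cv2.minEnclosingCircle(b[0][1].astype(np.float32)))
p0=(262.14,222.10)
bb,m=blobs(s,(250,210,275,240),lambda u:((u.max(2)<75)*255).astype('uint8'))
print('side pad',(bb[0][1].min(0)+bb[0][1].max(0))/2,'before',p0,'pred drop px for 20mm',proj('side',[[593,31.5,36]])-proj('side',[[593,31.5,56]]))
a=i[150:250,240:340];b=s[180:280,210:310];cv2.imwrite('pics/c11.png',cv2.resize(np.hstack([a,b]),None,fx=4,fy=4,interpolation=cv2.INTER_CUBIC))"
```

```text
time: 16.73
tool_pos: [561.6, -250.8, 164.4]
tcp_rot: [[0.111, 0.994, -0.004], [0.994, -0.111, -0.0], [-0.001, -0.004, -1.0]]
wrist_force: [0.4, 0.3, -0.4]
gripper_width: 0.2
t 16.73 pos [ 561.6 -250.8  164.4] xang 83.6 F [ 0.4  0.3 -0.4] w 0.2
row [ 9.468e-01 -1.000e-04  1.807e-01] [-0.0034  0.0005  0.0016]
tip 50.57849585608312
rear -110.2970851841431
25 y 36.9 deg 1.38
25 y -34.9 deg -2.13
-100 y 51.3 deg 0.31
-100 y -50.3 deg -0.43
pad px ((262.2151184082031, 199.656982421875), 7.201230049133301)
side pad [262.25 226.25] before (262.14, 222.1) pred drop px for 20mm [[0.13060847 4.64847166]]
```

View pics/c11.png

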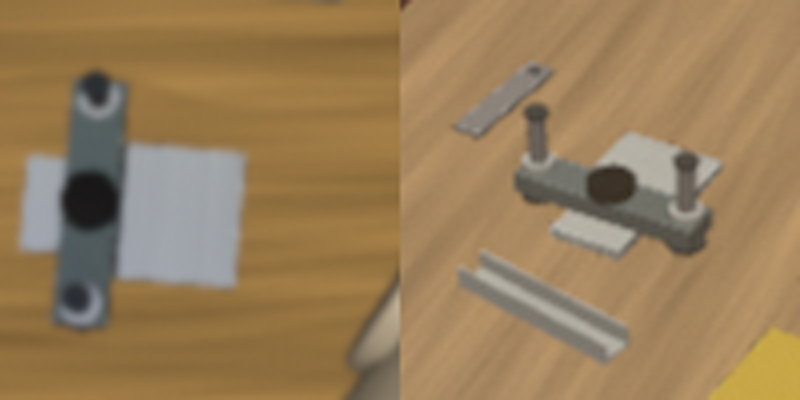

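The bar is down on the blade, which hasn't moved (tip 50.6, rear −110.3). With the bar's top now at 30 mm, I'll measure the gate once more as a check.

```bash
python3 - <<'E'
from h import *
print(ray('top',(262.215,199.657),42))
i=cv2.imread('pics/top7.png')
# bar: darker than blade
f=lambda u:((cv2.cvtColor(u,cv2.COLOR_BGR2HSV)[...,1]<65)&(u.max(2)<128)).astype('uint8')*255
b,m=blobs(i,(245,160,280,240),f)
W=ray('top',b[0][1],30)[:,:2]-G;P=np.c_[W@g,W@gy]
for sg in(1,-1):
  for lo,hi in((-85,-55),(55,85)):
    q=(P[:,1]>lo)&(P[:,1]<hi)&(P[:,0]*sg>12); print(sg,lo,np.median(P[q,0]).round(1))
for n in('top','side'):
    a=cv2.imread(f'pics/{n}0.png').astype(int);c=cv2.imread(f'pics/{n}7.png').astype(int)
    d=(abs(a-c).max(2)>50).astype('uint8');k,l,st,_=cv2.connectedComponentsWithStats(d)
    print(n,[list(map(int,s)) for s in st[1:] if s[4]>25])
E
```

```text
[[593.69722482  30.50189798  42.        ]]
1 -85 19.4
1 55 19.4
-1 -85 -18.9
-1 55 -19.3
top [[357, 154, 45, 88, 1348], [377, 164, 54, 47, 1254], [299, 176, 40, 38, 1185], [269, 186, 31, 36, 596], [245, 189, 12, 24, 234], [354, 191, 10, 11, 52], [422, 194, 8, 14, 27], [345, 201, 14, 12, 106], [399, 210, 14, 13, 86], [332, 214, 19, 24, 168], [398, 219, 9, 12, 62], [348, 220, 40, 28, 427], [349, 241, 14, 7, 60], [314, 242, 19, 28, 119], [372, 245, 24, 23, 211], [346, 258, 14, 3, 33], [224, 262, 139, 108, 3933], [308, 273, 7, 7, 39], [282, 280, 26, 43, 128], [347, 310, 8, 13, 32], [317, 314, 243, 106, 4611], [338, 325, 9, 16, 54], [142, 337, 173, 83, 4952], [553, 338, 7, 6, 30], [525, 341, 14, 8, 74], [557, 348, 3, 14, 34], [325, 351, 8, 13, 39], [537, 351, 9, 23, 103], [484, 355, 42, 56, 781], [389, 381, 117, 39, 1854], [541, 398, 13, 9, 61], [282, 403, 24, 17, 192], [305, 411, 13, 9, 52], [505, 412, 14, 3, 34], [500, 413, 33, 7, 131]]
side [[373, 17, 42, 55, 1278], [416, 20, 60, 44, 1032], [365, 31, 8, 13, 47], [353, 47, 18, 42, 493], [417, 51, 7, 6, 31], [288, 54, 65, 31, 673], [372, 71, 10, 17, 110], [381, 81, 45, 87, 1198], [371, 88, 29, 8, 128], [297, 90, 14, 6, 55], [293, 98, 19, 13, 133], [292, 110, 21, 16, 186], [276, 124, 21, 10, 128], [305, 131, 24, 16, 201], [297, 147, 5, 16, 45], [356, 162, 36, 39, 707], [399, 168, 42, 31, 478], [443, 179, 20, 21, 176], [479, 182, 20, 35, 175], [481, 187, 6, 11, 26], [351, 191, 20, 15, 141], [264, 199, 29, 18, 324], [385, 198, 53, 25, 563], [430, 200, 19, 15, 151], [367, 207, 58, 42, 1218], [248, 216, 31, 12, 97], [248, 229, 29, 14, 184], [277, 228, 11, 8, 37]]
```

```bash
python3 -c "
from cell import *
s=state();print(s['time'],s['wrist_force'])
print(job_done())"
```

```text
16.825 [-0.18189881 -0.132255   -0.0337337 ]
the job is handed in; nothing more can be done
None
```

The blade is in place under the bar, the bar is pressed down onto it, and the job was handed in at about 17 s of the 72 s allowed. `job_done` gave no verdict, so what follows is from my own checks.

**What I did:** I took the smaller grey blade, leaving the yellow one and the larger grey one. I gripped it by the tongue (69.7 mm measured), squared it up in front of the bar, then pushed it in with two fingers against the tail. I pressed the bar down by its pad with the closed fingers until it stopped hard at 24 N, then moved the arm clear.

**Last checks:**

| Check | Measured | Allowed |
|---|---|---|
| Shoulders (bar front face at −20 mm) | about −19.9 mm in the gate frame | −25 to −15 mm |
| Offset from midway | about +1 mm | within 12 mm |
| Squareness | about 0.5° or better | 5° |
| Bar reading, from the fingertip height | about 19.7 mm | 18.2 to 21.8 mm |

- **Stability:** the blade's tip and rear edge read the same before and after pressing.
- **Bystanders:** comparing the first and last pictures showed changes only around the blade, the bar and the arm, and none on the strip or offcut. The screwdriver, reel and carton lie where the arm's own movement also shows, so for those the comparison proves less.

**Readings that disagreed:**
- **Pad height:** an early two-view estimate was about 5 mm too low, because the side view is coarse.
- **Bar drop:** the side view showed 4.2 pixels where 20 mm should give 4.6, or about 18 mm. I trusted the hard stop and the fingertip height instead.
- **Tongue sides:** two short edge fits read +1.4° and −2.1°. Their signs are opposite because the edges are short and rounded, and the longer tail edges read within 0.5°.

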